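Free the indexing jig and hold it at the third click

TASK

Pick up the mallet and drive the jig's sprung lock pin down with it until the pin stays down; do not push the pin with the gripper. Lay the mallet back on the bench without dropping it, off the jig, then turn the jig's knob clockwise three clicks, to the third stop and not on to the fourth, and finish while still gripping the knob there: do not let go at the end. Leave the other things on the bench where they are.

Things in the scene. Friction and masses are not known exactly. Their poses are not given: they have to be found in the camera images.
- jig_axis (a point): Point on the vertical axis of the indexing jig's wheel and knob, at the top face of the jig's base plate, 30 mm above the bench, in the middle of the plate. Axes are the plate's: x points away from the robot's side, y left, z up. The wheel is level aluminium with 16 rounded lobes, 152 mm across, top 44 mm above the bench; a 104 mm round wooden blank lies on it up to 50 mm.
- knob_grip (a point): Grip point of the jig's knob, on the wheel's axis 85 mm above the bench. The knob is an upright black bar on the middle of the wheel, 50 mm long along this point's x, 16 mm wide along its y, from 60 to 106 mm above the bench; it turns with wheel and blank. The point's axes turn with the knob and match the jig's at joint 0.
- index_knob (a joint): Knob angle (rad): 0 at the start, growing clockwise seen from above. The stops are the notches between lobes, every 0.3927 rad: third at 1.178, fourth 1.571; end of travel 2.47; none backwards. A sprung ball clicks into each: leaving one takes about 0.1 N m, falling to nothing half-way, then the wheel pulls itself into the next and stays there. Blocked while the lock pin is up.
- pin_top (a point): Middle of the flat top of the lock pin, an upright steel mushroom-headed pin (head 22 mm across, 12 mm thick), 81.5 mm from the knob's axis on the jig's -y side. Top 74 mm above the bench while up, 60 mm when down. z up. A mallet head centred on it, its handle along the jig's -x, clears the knob and all else.
- lock_pin (a joint): Travel of the lock pin (m): 0 up, growing downwards, 0.014 fully down. A light spring pushes it up; about 10 N drives it past an inner latch at about 0.008, after which it snaps fully down and stays there. Stopped short of that, it comes up again.
- mallet_head (a point): Middle of the head of the wooden mallet: a block 44 mm (point x) by 50 mm (y) by 84 mm tall (z), standing on the bench on one striking face, so this point is 42 mm above the bench. Mallet mass 0.3 to 0.55 kg, most of it in the head. The handle leaves the head level along the point's -x, roughly towards the robot.
- mallet_handle (a point): Point on the middle line of the mallet's handle, 48 mm from the middle of the head along -x, 42 mm above the bench; a good place to pinch it from above. The handle is 24 mm wide (y), 30 mm high (z) and ends 187 mm from the middle of the head. Axes as the head's.
- jig: The jig's plywood base plate, 200 mm (x) by 250 mm (y), 30 mm thick, fixed to the bench; origin on the knob's axis at the bench top, axes as jig_axis. An aluminium detent housing stands at its +x edge, 80 to 110 mm from the axis, up to 54 mm above the bench; the lock pin is on the -y side.
- mallet: The mallet as a body; origin at the middle of the head's lower striking face; axes as mallet_head.
- tube_a: white plastic tube piece, 48 mm across, 45 mm tall, standing on the bench; origin at the centre of its underside. Bystander: leave alone.
- tube_b: second white plastic tube piece, 48 mm across, 45 mm tall; origin at the centre of its underside. Bystander: leave alone.
- timber: piece of pale timber 45 x 200 x 70 mm tall lying on the bench, origin at the centre of its underside, 200 mm along its y. Bystander: leave alone.
- ply_offcut: plywood offcut 100 x 180 x 12 mm lying flat; origin at the centre of its underside. Bystander: leave alone.
- glue: white glue bottle, 56 mm across, 150 mm tall; origin at the centre of its underside. Bystander: leave alone.
- driver: screwdriver with a black handle, 200 mm long along its x, lying on the bench; origin under its middle. Bystander: leave alone.
- carton: small cardboard carton 80 x 60 x 50 mm tall; origin at the centre of its underside. Bystander: leave alone.
Not all that is in view belongs to the job. What is shaped like the mallet but green is not meant.

How it is judged:
By the outcome, as a careful person would: the job done as asked, in the order asked, and still so for the second after the job is handed in, while the arm keeps its last pose, push and grip.
It also fails if it takes over 69 s, if anything falls off the work surface, if the arm or the gripper's body presses on something with over 40 N, if the wrist force passes 120 N, or if a joint passes its speed limit or range.

ROBOT

A 6-joint arm with a two-finger parallel gripper is mounted at the origin on the work surface. World frame = base frame: x ahead of the robot, y to its left, z up, the work surface at z = 0. Lengths are in m, angles in rad, forces in N, time in s.
With the tool pointing down it reaches from about 0.275 to 0.85 m from the base axis. Payload 19 kg.
Tool frame: the origin (TCP) lies midway between the tips of the shut fingers; the grasp point (between the pads) lies 19 mm behind it; z points along the fingers, y is the direction in which the jaws open and shut (so a half turn about z gives the same grasp; the last joint's range is limited). The gripper opens to 85 mm and grips with 20 to 120 N. Pads are 22 mm wide; open, the fingers measure 114 mm over their backs; the gripper's body (76 mm by 85 mm) begins 54 mm behind the grasp point. The pads swing forward as they close: fully open they stand 13 mm farther back than shut.
Start: joints at [1.197, 0.15, 1.437, -0, 1.554, -0.134], TCP at [0.137, 0.559, 0.231] pointing down, gripper open.
Joint ranges: [-2.8, 2.8], [-0.68, 2.1], [0.12, 2.68], [-1.39, 4.53], [0.16, 2.79], [-2.81, 2.81]. Speed limits (rad/s): [1.89, 1.89, 2.22, 3.01, 3.01, 3.01].

INTERFACE

Orientations are given as a 3x3 rotation matrix whose columns are the frame's x, y, z axes.
In Python, from bench import * gives the robot as it stands.
- The arm moves only by the shell command python3 -m inch 'ROWS' [OPENING] [FORCE]. ROWS is a JSON object of lists of equal length, an entry for each row: "linear": the shift along the world's x, y, z in m, a list of three; "twist": the turn about the world's z in rad. A call has 1 to 10 rows; each row is the pose to reach, as a shift and turn from the pose commanded when the call began; what a row does not reach only later rows make up. A row lasts 1/10 s, in which the tool goes at most 50 mm and 8.59 degrees, less where a joint would pass 70% of its speed; a pose out of reach is approached as far as the arm can. A call with a gripper value outside its range is refused whole. OPENING is the closure in counts, from 0 (fully open) to 255 (shut), set as the call begins (- or left out, the last holds). The fingers move at their own pace and stop on an object; FORCE is the grip in N (left out, the last holds). Time passes only in rows, so rows that repeat a pose let the fingers close. It gives the time, the measured TCP pose, the force and the opening at its end, in the units of the state.
- observe(): the state, without advancing time (a new reading comes with each control period).
- get_image(name): name is "scene" or "top" or "wrist"; returns the picture (400x640x3 uint8, red, green, blue); there is no depth.
- camera_info(name): a dict with "camera_matrix" (3x3 intrinsics, pixels), "k1" (the pictures are not rectified: a ray, as slopes to the right and down, at radius r is drawn at 1 + k1 r^2 times it, then the intrinsics apply), "extrinsics" (4x4, takes a point from world to camera coordinates). Camera axes: x right, y up, looking along -z (the intrinsics and any distortion apply to the point x, -y, -z); pixel columns grow to the right and rows downward; lengths in m; the calibration is good to about 2 mm. A picture is of the moment at which its call begins: read the wrist's pose just before it. camera_info takes no time and is no camera call; for the wrist camera it gives the pose at the moment of the call.
- close_job(): hands the job in, once; it reports no verdict.
The state is a dict: "time_s": time; "q": joint angles; "dq": joint speeds; "joint_torque": joint torques, N m; "ee_pos": TCP position; "ee_rot": TCP orientation; "ft_force": force on the tool from outside, world axes, zero at the start; "wrist_torque": the same for the moment, N m; "gripper_width": finger opening in m.
Only numpy, scipy, OpenCV 4.12 (cv2) and the standard library are available. Lean on these libraries where they do the work, as an engineer would, in place of code of your own. Each camera call takes 0.05 s, during which the arm holds its last target.

## Working session

There is one attempt and no reset: what is moved stays moved. The work goes in short steps, Python scripts to look and compute and a shell command to move; the robot and the scene stay as the last step left them, time stands still between calls to the robot, and variables do not carry over. Pictures are saved under pics/ and viewed, and the job is handed in when it is done.

```bash
ls; mkdir -p pics
python3 - <<'E'
from bench import *
import cv2
s=observe(); print(s['time_s'],s['ee_pos'],s['ee_rot'],s['gripper_width'],s['ft_force'])
for n in ['scene','top','wrist']:
    im=get_image(n); cv2.imwrite(f'pics/{n}0.png',im[:,:,::-1]); c=camera_info(n); print(n,c)
E
```

```text
pics
0.0 [0.13650026 0.55832585 0.23070894] [[-9.71383773e-01  2.37515029e-01 -4.19234260e-04]
 [ 2.37515350e-01  9.71383192e-01 -1.07372613e-03]
 [ 1.52211019e-04 -1.14257471e-03 -9.99999336e-01]] 0.08544661720748628 [ 0.7579342  -0.31062866  1.36166143]
scene {'camera_matrix': array([[516.78468879,   0.        , 317.47201461],
       [  0.        , 516.78468879, 194.31277475],
       [  0.        ,   0.        ,   1.        ]]), 'k1': -0.12521307826933206, 'extrinsics': array([[-0.64213656,  0.76658075,  0.0038195 ,  0.29660961],
       [-0.53977583, -0.4556771 ,  0.70781384,  0.20585061],
       [ 0.54433693,  0.45245148,  0.70638868, -1.68064317],
       [ 0.        ,  0.        ,  0.        ,  1.        ]])}
top {'camera_matrix': array([[494.2843628 ,   0.        , 318.86962141],
       [  0.        , 494.2843628 , 204.21538808],
       [  0.        ,   0.        ,   1.        ]]), 'k1': -0.1339424279264734, 'extrinsics': array([[-0.01074123, -0.99993449,  0.00395523,  0.02024281],
       [ 0.98684492, -0.00996235,  0.16136249, -0.47305971],
       [-0.16131252,  0.00563643,  0.98688728, -1.66706245],
       [ 0.        ,  0.        ,  0.        ,  1.        ]])}
wrist {'camera_matrix': array([[350.35910255,   0.        , 319.25283553],
       [  0.        , 350.35910255, 197.32606788],
       [  0.        ,   0.        ,   1.        ]]), 'k1': -0.047352684955002146, 'extrinsics': array([[ 0.23760138,  0.97135974, -0.00241679, -0.57376814],
       [-0.93102228,  0.22702357, -0.28575831,  0.03695052],
       [-0.27702545,  0.07014665,  0.95829867, -0.38069058],
       [ 0.        ,  0.        ,  0.        ,  1.        ]])}
```

View pics/scene0.png

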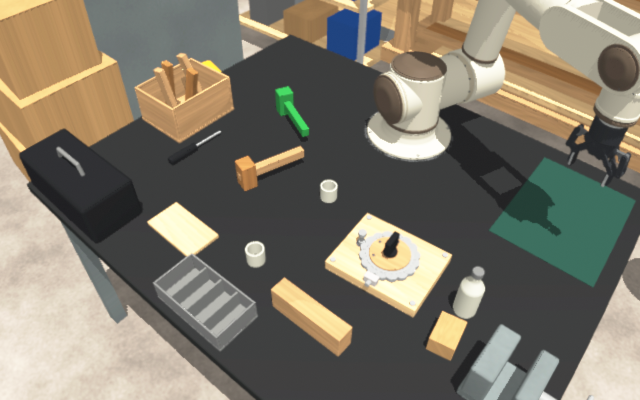

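View pics/top0.png

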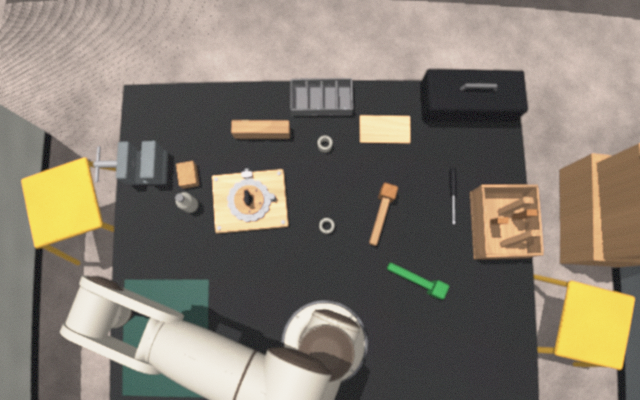

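View pics/wrist0.png

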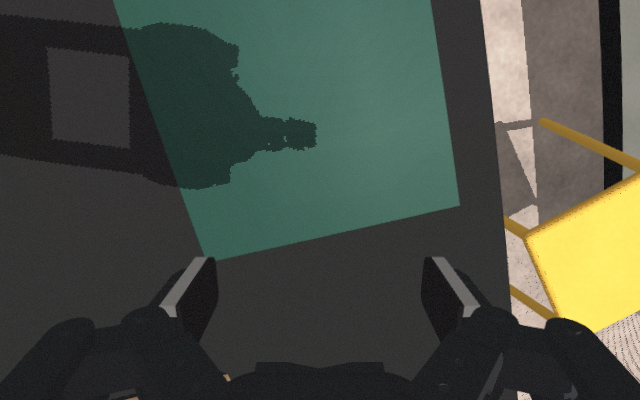

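Candidates for the mallet: the brown one in top (388,190), the green look-alike (438,288), and other wooden things, namely the timber (260,130), carton (187,174) and tool-box sticks (510,215). I choose the brown one by its description and will check it in a close crop. In the top picture the jig is at (250,200), and its pin looks to be on the right, near (270,197).

```bash
cat > h.py <<'E'
import numpy as np, cv2
from bench import *
def unproj(ci,uv,z):
    K=ci['camera_matrix'];k=ci['k1'];E=ci['extrinsics'];uv=np.atleast_2d(np.array(uv,float))
    d=cv2.undistortPoints(uv.reshape(-1,1,2),K,np.array([k,0,0,0,0.])).reshape(-1,2)
    R=E[:3,:3];C=-R.T@E[:3,3]
    r=np.c_[d[:,0],-d[:,1],-np.ones(len(d))]@R
    t=(z-C[2])/r[:,2]
    return C+r*t[:,None]
def proj(ci,P):
    K=ci['camera_matrix'];k=ci['k1'];E=ci['extrinsics'];P=np.atleast_2d(np.array(P,float))
    c=P@E[:3,:3].T+E[:3,3]; x=c[:,0]/-c[:,2];y=-c[:,1]/-c[:,2]; f=1+k*(x*x+y*y)
    return np.c_[x*f*K[0,0]+K[0,2],y*f*K[1,1]+K[1,2]]
def save(im,n,box=None,s=1):
    if box: im=im[box[1]:box[3],box[0]:box[2]]
    cv2.imwrite('pics/'+n,cv2.resize(im[:,:,::-1],None,fx=s,fy=s,interpolation=cv2.INTER_CUBIC))
E
python3 - <<'E'
from h import *
im=cv2.imread('pics/top0.png')[:,:,::-1]; sc=cv2.imread('pics/scene0.png')[:,:,::-1]
save(im,'topm.png',(360,170,420,260),6); save(im,'topj.png',(200,155,300,245),6)
save(sc,'scj.png',(320,200,460,310),5)
ci=camera_info('top')
h=cv2.cvtColor(np.ascontiguousarray(im),cv2.COLOR_RGB2HSV)
print(h[190,388],h[225,379])
m=((h[:,:,0]<22)&(h[:,:,1]>80)&(h[:,:,2]>90)).astype(np.uint8)
m[:,:360]=0;m[:,420:]=0;m[:175]=0;m[260:]=0
ys,xs=np.nonzero(m);print(len(xs),xs.min(),xs.max(),ys.min(),ys.max())
hd=m.copy();hd=cv2.morphologyEx(m,cv2.MORPH_OPEN,np.ones((11,11),np.uint8))
c=max(cv2.findContours(hd,0,2)[0],key=cv2.contourArea);print('head',cv2.minAreaRect(c))
hn=m&~cv2.dilate(hd,np.ones((5,5),np.uint8))
c=max(cv2.findContours(hn,0,2)[0],key=cv2.contourArea);r=cv2.minAreaRect(c);print('handle',r)
P=unproj(ci,cv2.boxPoints(r),0.057);print(P)
print(unproj(ci,[cv2.minAreaRect(max(cv2.findContours(hd,0,2)[0],key=cv2.contourArea))[0]],0.084), unproj(ci,[r[0]],0.057))
E
```

```text
[ 14 138 211] [ 15 102 228]
696 369 398 182 245
head ((388.0, 192.0), (16.0, 14.0), 90.0)
handle ((378.58892822265625, 223.137451171875), (8.948782920837402, 44.530853271484375), 16.50436019897461)
[[ 0.33507696 -0.14897626  0.057     ]
 [ 0.48089691 -0.19623634  0.057     ]
 [ 0.47177702 -0.22549293  0.057     ]
 [ 0.32610669 -0.17782971  0.057     ]]
[[ 0.50528105 -0.21863412  0.084     ]] [[ 0.40296867 -0.18690976  0.057     ]]
```

View pics/topm.png

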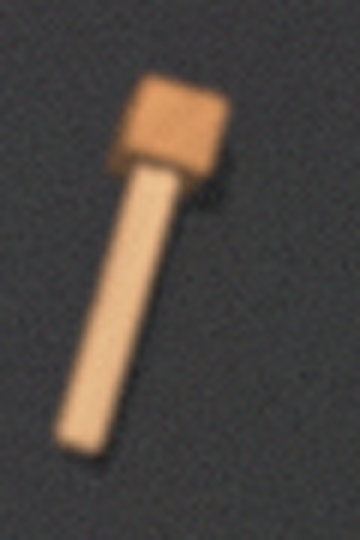

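View pics/topj.png

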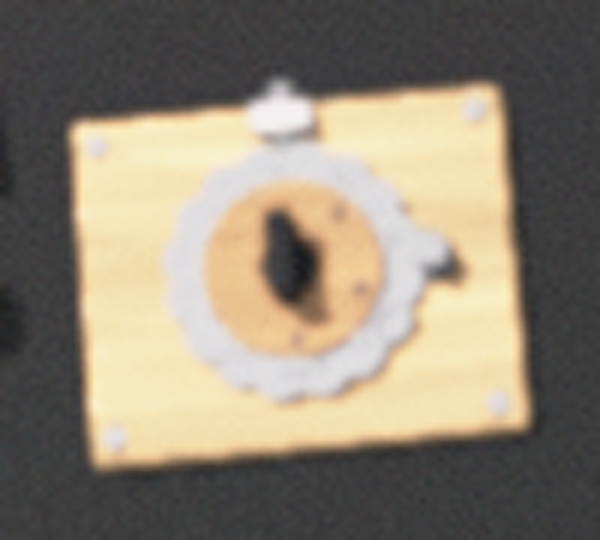

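View pics/scj.png

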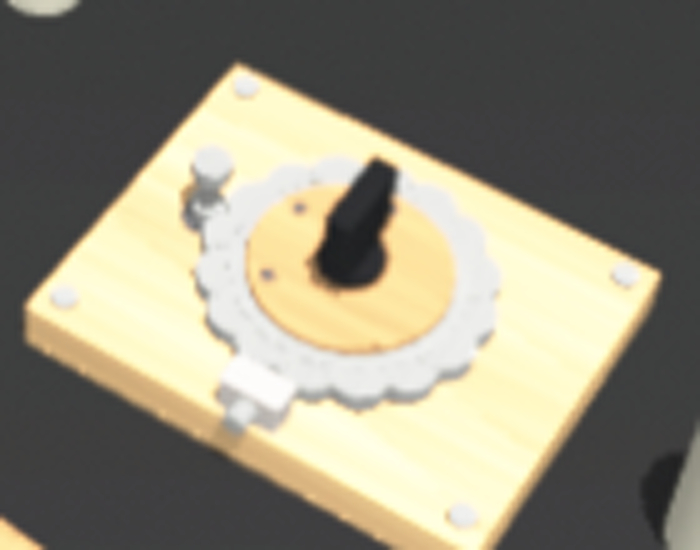

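The crop shows a tan block head (crop 175,125) with a pale handle, so it is the brown mallet. The jig crop shows the plate, the knob in the middle and the pin head at crop (435,255). Next I measure the jig.

Run:
```python
from h import *
def seg(f,lo,box):
    im=cv2.imread(f); h=cv2.cvtColor(im,cv2.COLOR_BGR2HSV)
    m=((h[:,:,2]>130)).astype(np.uint8); k=np.zeros_like(m);k[box[1]:box[3],box[0]:box[2]]=1;m&=k
    m=cv2.morphologyEx(m,cv2.MORPH_OPEN,np.ones((9,9),np.uint8))
    return max(cv2.findContours(m,0,2)[0],key=cv2.contourArea)
ct=camera_info('top')
c=seg('pics/top0.png',0,(205,160,296,240))
r=cv2.minAreaRect(c);print(r)
P=unproj(ct,cv2.boxPoints(r),0.03);print(P[:,:2],P.mean(0), [np.linalg.norm(P[i]-P[(i+1)%4]) for i in range(4)])
cr=np.array([(70,122),(500,83),(530,430),(95,468)])/6+np.array([200,155])-.4
P=unproj(ct,cr,0.03);print(P[:,:2],P.mean(0)); 
# plate: TL=(+x,+y) TR=(+x,-y) BR, BL
yv=(P[0]-P[1]+P[3]-P[2]);xv=(P[0]-P[3]+P[1]-P[2]);print(np.linalg.norm(yv)/2,np.linalg.norm(xv)/2,np.degrees(np.arctan2(xv[1],xv[0])),np.degrees(np.arctan2(-yv[0],yv[1])))
cs=camera_info('scene')
# scene corners: near-left(25,310)=(+x,-y) top(238,65)=(-x,-y) right(660,275)=(-x,+y) bottom (490,550)
Q=np.array([(25,308),(238,64),(661,275)])/5+np.array([320,200])-.4
Q=unproj(cs,Q,0.03);print('scene',Q[:,:2],(Q[0]+Q[2])/2)
print('pin scene',unproj(cs,[np.array([210,160])/5+np.array([320,200])-.4],0.074),'pin top',unproj(ct,[np.array([435,252])/6+np.array([200,155])-.4],0.074))
# mallet head corners in top crop (z .084)
H=np.array([(148,75),(230,97),(210,178),(125,152)])/6+np.array([360,170])-.4
H=unproj(ct,H,0.084);print('head',H.mean(0),[np.linalg.norm(H[i]-H[(i+1)%4]) for i in range(4)])
```

```text
((248.88414001464844, 200.18670654296875), (59.35762405395508, 74.035888671875), 84.95755004882812)
[[0.58687013 0.39996649]
 [0.60708647 0.13938217]
 [0.39792336 0.12114371]
 [0.37749435 0.37642958]] [0.49234358 0.25923049 0.03      ] [np.float64(0.26136733942870977), np.float64(0.20995678359587136), np.float64(0.2561019642085581), np.float64(0.21069456616607052)]
[[0.58296283 0.39320039]
 [0.60325404 0.14013605]
 [0.39873607 0.12263864]
 [0.37887784 0.37360983]] [0.4909577  0.25739623 0.03      ]
0.252816030193517 0.2051413517319321 5.186396801513836 4.554334698211814
scene [[0.60474119 0.14231988]
 [0.40449626 0.12552207]
 [0.38468159 0.37401446]] [0.49471139 0.25816717 0.03      ]
pin scene [[0.50142855 0.17511302 0.074     ]] pin top [[0.49517004 0.1737179  0.074     ]]
head [ 0.51040526 -0.2232909   0.084     ] [np.float64(0.048015250653426954), np.float64(0.04816685958639384), np.float64(0.04999714365775827), np.float64(0.04643744215394078)]
```

Jig axis ≈ (0.492, 0.258), yaw ≈ +4.9°, edges 0.205 x 0.253 (given 0.200 x 0.250). The predicted pin position (0.499, 0.177) agrees with the measured ones. The mallet handle has yaw −18°, with its grip near (0.465, −0.207). I move there and then refine.

```bash
python3 -m inch '{"linear":[[0.009,-0.022,0.005],[0.028,-0.066,0.01],[0.047,-0.11,0.015],[0.066,-0.154,0.02],[0.085,-0.198,0.02],[0.104,-0.242,0.02],[0.123,-0.286,0.02],[0.142,-0.33,0.02],[0.161,-0.374,0.02],[0.18,-0.418,0.02]],"twist":[0,-0.01,-0.02,-0.03,-0.04,-0.05,-0.06,-0.07,-0.075,-0.075]}' 0 60
python3 -m inch '{"linear":[[0.019,-0.044,0],[0.038,-0.088,0],[0.057,-0.132,0],[0.076,-0.176,0],[0.095,-0.22,0],[0.114,-0.264,0],[0.133,-0.305,0],[0.148,-0.34,0],[0.148,-0.348,0],[0.148,-0.35,0]],"twist":[0,0,0,0,0,0,0,0,0,0]}'
python3 - <<'E'
from h import *
s=observe();print(s['time_s'],s['ee_pos'],s['ee_rot'][:,1],s['q'],s['gripper_width'])
import pickle
ci=camera_info('wrist');im=get_image('wrist');pickle.dump(ci,open('w1.pkl','wb'));save(im,'w1.png')
E
```

```text
time_s: 1.15
ee_pos: [0.3151, 0.143, 0.2514]
ee_rot: [[-0.951, 0.31, 0.001], [0.31, 0.951, 0.0], [-0.001, 0.0, -1.0]]
ft_force: [0.4, 0.5, -0.3]
gripper_width: 0.0855
time_s: 2.15
ee_pos: [0.4628, -0.2059, 0.2506]
ee_rot: [[-0.95, 0.311, -0.001], [0.311, 0.95, 0.001], [0.001, 0.0, -1.0]]
ft_force: [0.0, 0.8, -0.4]
gripper_width: 0.0852
2.15 [ 0.46283104 -0.20594695  0.25058244] [3.11015194e-01 9.50404882e-01 3.31080396e-04] [-5.70822657e-01  2.05825661e-03  1.55796915e+00 -5.12258339e-05
  1.58307684e+00 -1.82535878e+00] 0.08520023462278044
```

View pics/w1.png

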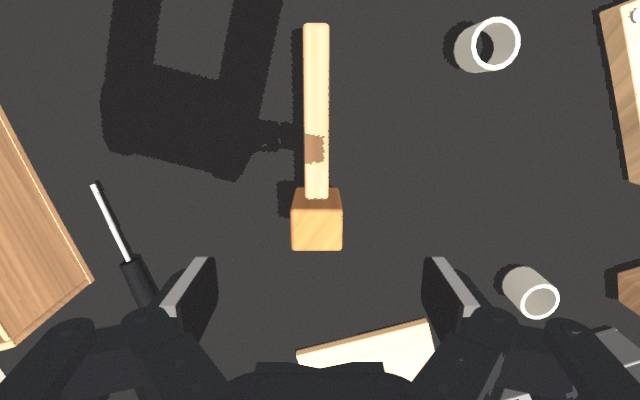

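The wrist view shows the mallet head top at (291–342, 210–250), with the handle going up to row 23. Nothing else is within reach of the fingers.

Run:
```python
from h import *
import pickle
ci=pickle.load(open('w1.pkl','rb'))
H=unproj(ci,[(291,210),(342,210),(342,250),(291,250)],0.084);print(H[:,:2],H.mean(0))
A=unproj(ci,[(303,24),(329,24)],0.057);B=unproj(ci,[(305.5,188),(328.5,188)],0.057)
a=A.mean(0);b=B.mean(0);d=b-a;print(a,b,np.linalg.norm(A[0]-A[1]),np.linalg.norm(B[0]-B[1]),np.degrees(np.arctan2(d[1],d[0])))
im=cv2.imread('pics/w1.png');h=cv2.cvtColor(im,cv2.COLOR_BGR2HSV)
m=((h[:,:,1]>60)&(h[:,:,2]>80)).astype(np.uint8);m[:,:270]=0;m[:,370:]=0;m[258:]=0
n,l,st,ce=cv2.connectedComponentsWithStats(m);i=1+np.argmax(st[1:,4]);print(st[i])
pts=[]
for v in (40,80,110,170,185,215,235,245):
    x=np.nonzero(l[v]==i)[0];print(v,x.min(),x.max())
    z=.057 if v<200 else .084
    pts.append(unproj(ci,[((x.min()+x.max())/2,v)],z)[0])
print(np.round(pts,4))
e=unproj(ci,[((291+342)/2,st[i][1]+st[i][3]-.5)],.084);print('far edge',e)
```

```text
[[ 0.48407806 -0.24141553]
 [ 0.49885637 -0.19619426]
 [ 0.53786433 -0.20814598]
 [ 0.52255796 -0.25502586]] [ 0.51083918 -0.22519541  0.084     ]
[ 0.33541563 -0.16808247  0.057     ] [ 0.47825477 -0.21417156  0.057     ] 0.022976039150572114 0.022888068526842262 -17.883040531338043
[ 290   22   53  229 4980]
40 302 329
80 303 329
110 303 328
170 304 328
185 304 328
215 290 342
235 290 342
245 291 342
[[ 0.3479 -0.1727  0.057 ]
 [ 0.3806 -0.183   0.057 ]
 [ 0.406  -0.1919  0.057 ]
 [ 0.4606 -0.2094  0.057 ]
 [ 0.475  -0.2142  0.057 ]
 [ 0.496  -0.2208  0.084 ]
 [ 0.5152 -0.2271  0.084 ]
 [ 0.5252 -0.2299  0.084 ]]
far edge [[ 0.5307018  -0.23174287  0.084     ]]
```

Head centre ≈ (0.510, −0.225) and the 187 mm end point falls at (0.332, −0.167), which matches the given sizes. The grip is at (0.464, −0.210), yaw −17.9°, and the tool yaw already matches. I descend.

```bash
python3 -m inch '{"linear":[[0.002,-0.003,-0.03],[0.002,-0.003,-0.07],[0.002,-0.003,-0.11],[0.002,-0.003,-0.15],[0.002,-0.003,-0.185],[0.002,-0.003,-0.21],[0.002,-0.003,-0.225],[0.002,-0.003,-0.229],[0.002,-0.003,-0.229]],"twist":[0,0,0,0,0,0,0,0,0]}'
python3 -m inch '{"linear":[[0,0,0],[0,0,0],[0,0,0],[0,0,0],[0,0,0],[0,0,0],[0,0,0],[0,0,0]],"twist":[0,0,0,0,0,0,0,0]}' 255 120
```

```text
time_s: 3.1
ee_pos: [0.465, -0.2073, 0.0226]
ee_rot: [[-0.951, 0.309, -0.0], [0.309, 0.951, 0.0], [0.0, 0.0, -1.0]]
ft_force: [0.3, -0.8, 0.2]
gripper_width: 0.0852
time_s: 3.9
ee_pos: [0.4653, -0.2084, 0.0228]
ee_rot: [[-0.951, 0.31, 0.001], [0.31, 0.951, -0.001], [-0.001, -0.0, -1.0]]
ft_force: [-1.8, 1.2, 7.1]
gripper_width: 0.0224
```

```bash
python3 -m inch '{"linear":[[0,0,0.005],[0,0,0.015],[0,0,0.03],[0,0,0.05],[0,0,0.075],[0,0,0.1],[0,0,0.12],[0,0,0.135],[0,0,0.14],[0,0,0.14]],"twist":[0,0,0,0,0,0,0,0,0,0]}'
python3 - <<'E'
from h import *
s=observe();print(s['ft_force'],s['wrist_torque'],s['gripper_width'])
save(get_image('wrist'),'w2.png')
E
```

```text
time_s: 4.9
ee_pos: [0.4651, -0.2082, 0.1629]
ee_rot: [[-0.951, 0.31, 0.001], [0.31, 0.951, -0.001], [-0.001, -0.0, -1.0]]
ft_force: [-0.5, -0.4, -4.3]
gripper_width: 0.0224
[-0.4508553  -0.37464786 -4.30860674] [ 0.0242626   0.11777275 -0.02893929] 0.022354789698542883
```

View pics/w2.png

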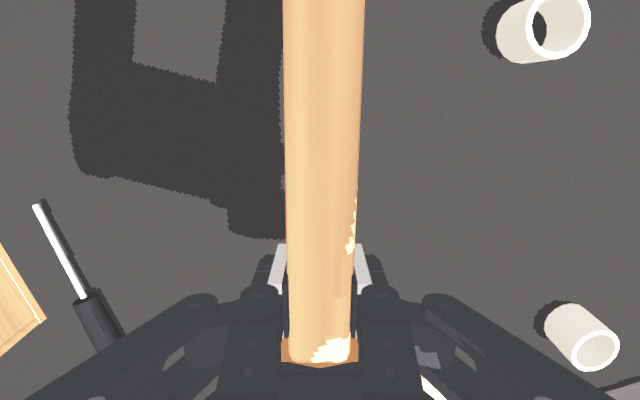

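The mallet is held level with no tilt, about 0.43 kg. I carry it over the pin, turning +0.398.

```bash
python3 -m inch '{"linear":[[-0.001,0.015,0],[-0.002,0.045,0],[-0.004,0.085,0],[-0.006,0.13,0],[-0.008,0.175,0],[-0.009,0.22,0],[-0.011,0.265,0],[-0.012,0.31,0],[-0.013,0.345,0],[-0.014,0.37,0]],"twist":[0.02,0.05,0.1,0.15,0.2,0.25,0.3,0.34,0.37,0.39]}'
python3 -m inch '{"linear":[[0,0.008,0],[0,0.011,0],[0,0.011,0],[0,0.011,0]],"twist":[0.005,0.008,0.008,0.008]}'
python3 - <<'E'
from h import *
s=observe();print(s['time_s'],s['ee_pos'],s['ee_rot'][:,1])
a=get_image('top');b=get_image('scene')
save(a,'t3.png',(200,130,330,250),5);save(b,'s3.png',(310,150,470,310),4);save(b,'s3full.png')
save(a,'t3f.png')
ct=camera_info('top');cs=camera_info('scene')
E
```

```text
time_s: 5.95
ee_pos: [0.4498, 0.1645, 0.1615]
ee_rot: [[-0.997, -0.079, -0.001], [-0.079, 0.997, 0.0], [0.001, 0.0, -1.0]]
ft_force: [0.7, -0.8, -3.9]
gripper_width: 0.0228
time_s: 6.35
ee_pos: [0.451, 0.172, 0.1621]
ee_rot: [[-0.997, -0.082, -0.0], [-0.082, 0.997, -0.0], [0.0, -0.0, -1.0]]
ft_force: [0.9, -0.7, -4.2]
gripper_width: 0.0226
6.35 [0.45104039 0.17203858 0.16208193] [-8.21084600e-02  9.96623338e-01 -3.51667469e-04]
```

View pics/t3.png

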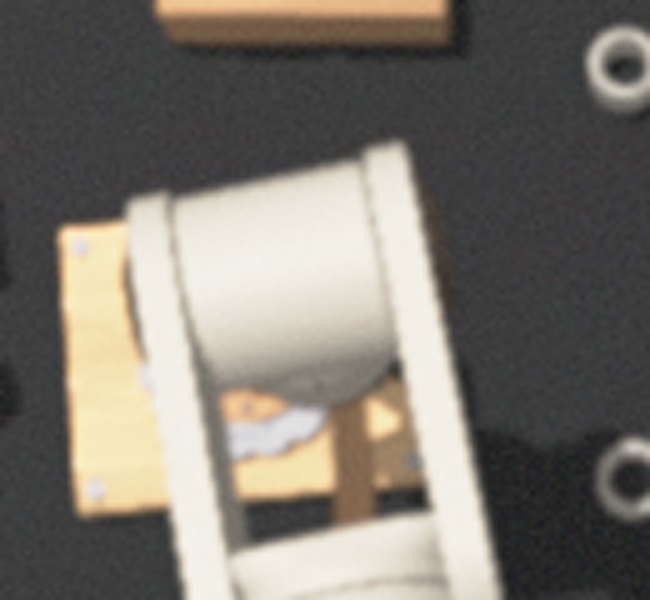

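View pics/s3.png

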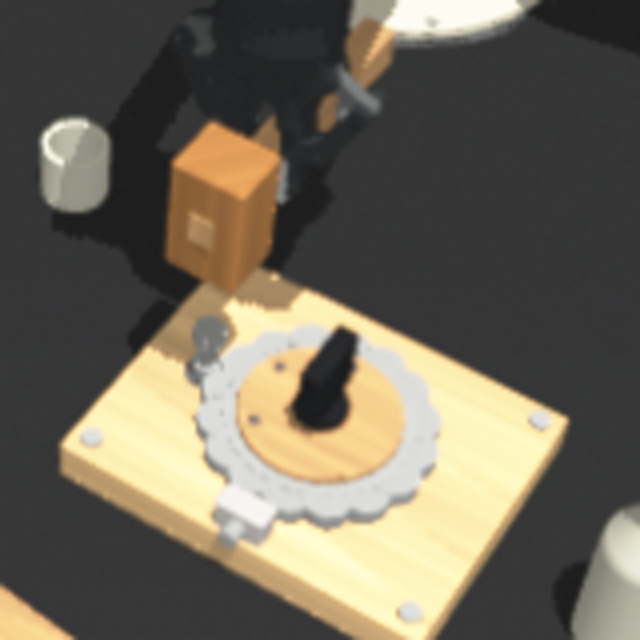

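The scene crop shows the head (crop 220,210) hanging above the pin (210,330). I check the head's position from its bottom corners against the pin's in the same view, so calibration bias cancels.

Run:
```python
from h import *
cs=camera_info('scene')
f=lambda p,z:unproj(cs,[np.array(p)/4+np.array([310,150])-.4],z)[0]
a=np.radians(4.9);R=np.array([[np.cos(a),-np.sin(a)],[np.sin(a),np.cos(a)]])
p=f((210,329),.074);print('pin',p)
for uv,z,o in [((232,291),.139,(22,25)),((168,252),.139,(22,-25)),((240,192),.223,(22,25)),((173,163),.223,(22,-25)),((214,123),.223,(-22,-25)),((280,155),.223,(-22,25))]:
    q=f(uv,z)[:2];print(q,'centre',q-R@(np.array(o)/1000))
```

```text
pin [0.50128941 0.17654923 0.074     ]
[0.51735814 0.19919038] centre [0.49757397 0.17240257]
[0.51666113 0.15143885] centre [0.49260611 0.17446831]
[0.51957155 0.1987542 ] centre [0.49978737 0.1719664 ]
[0.52531383 0.15623192] centre [0.50125881 0.17926138]
[0.48379994 0.15442022] centre [0.50358411 0.18120803]
[0.48086342 0.19881137] centre [0.50491844 0.17578191]
```

Head centre ≈ (0.500, 0.176) against pin (0.501, 0.1765): well centred. Lower to just above the pin, then drive.

```bash
python3 -m inch '{"linear":[[0,0,-0.01],[0,0,-0.03],[0,0,-0.048],[0,0,-0.058],[0,0,-0.06]],"twist":[0,0,0,0,0]}'
python3 -m inch '{"linear":[[0,0,-0.004],[0,0,-0.008],[0,0,-0.011],[0,0,-0.0135]],"twist":[0,0,0,0]}'
```

```text
time_s: 6.95
ee_pos: [0.4505, 0.1725, 0.1009]
ee_rot: [[-0.997, -0.083, -0.002], [-0.083, 0.997, -0.001], [0.002, -0.0, -1.0]]
ft_force: [0.1, -0.3, -4.0]
gripper_width: 0.0222
time_s: 7.35
ee_pos: [0.4514, 0.1729, 0.0892]
ee_rot: [[-0.997, -0.083, 0.001], [-0.083, 0.997, 0.0], [-0.001, -0.0, -1.0]]
ft_force: [-0.7, -0.9, -0.8]
gripper_width: 0.0226
```

```bash
python3 -m inch '{"linear":[[0,0,-0.002],[0,0,-0.004],[0,0,-0.004]],"twist":[0,0,0]}'
python3 -m inch '{"linear":[[0,0,-0.002],[0,0,-0.002]],"twist":[0,0]}'
```

```text
time_s: 7.65
ee_pos: [0.4508, 0.1728, 0.0844]
ee_rot: [[-0.997, -0.083, -0.001], [-0.083, 0.997, -0.0], [0.001, -0.0, -1.0]]
ft_force: [-0.3, -0.6, -5.3]
gripper_width: 0.0225
time_s: 7.85
ee_pos: [0.451, 0.1729, 0.0828]
ee_rot: [[-0.997, -0.083, -0.0], [-0.083, 0.997, -0.0], [0.0, -0.0, -1.0]]
ft_force: [-1.1, -0.4, -1.9]
gripper_width: 0.0227
```

The force rose, dropped back, and contact returned at bottom ≈ 0.060, so the pin probably snapped down. I lift clear and look.

```bash
python3 -m inch '{"linear":[[0,0,0.005],[0,0,0.02],[0,0,0.045],[0,0,0.07],[0,0,0.08]],"twist":[0,0,0,0,0]}'
python3 - <<'E'
from h import *
b=get_image('scene');save(b,'s4.png',(310,150,470,310),4)
im=cv2.imread('pics/s3full.png')[:,:,::-1]
cs=camera_info('scene')
for z in (.074,.060): print(z,(proj(cs,[[.501,.1765,z]])-[310,150])*4)
E
```

```text
time_s: 8.35
ee_pos: [0.4518, 0.173, 0.1652]
ee_rot: [[-0.997, -0.083, 0.003], [-0.083, 0.997, 0.001], [-0.003, 0.0, -1.0]]
ft_force: [0.0, -0.4, -5.2]
gripper_width: 0.0227
0.074 [[208.61450262 327.08991513]]
0.06 [[207.13241315 341.82430523]]
```

View pics/s4.png

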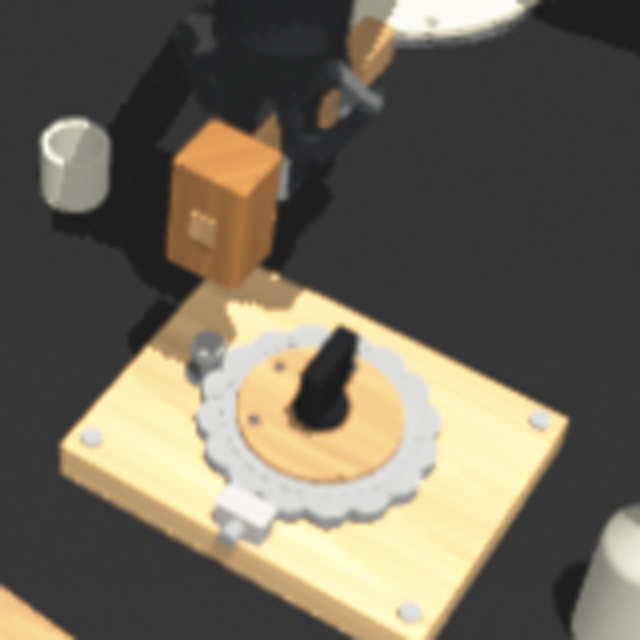

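The pin head now sits at crop (208,342), exactly the predicted 60 mm position (74 mm would be row 327), so it is down and staying. I return the mallet to its old, free spot.

```bash
python3 -m inch '{"linear":[[0,-0.011,0],[0.001,-0.04,0],[0.003,-0.08,0],[0.005,-0.125,0],[0.007,-0.17,0],[0.009,-0.215,0],[0.01,-0.26,0],[0.012,-0.305,0],[0.013,-0.34,0],[0.014,-0.37,0]],"twist":[-0.02,-0.05,-0.1,-0.15,-0.2,-0.25,-0.3,-0.34,-0.37,-0.39]}'
python3 -m inch '{"linear":[[0,-0.009,-0.01],[0,-0.011,-0.04],[0,-0.011,-0.08],[0,-0.011,-0.11],[0,-0.011,-0.128],[0,-0.011,-0.135],[0,-0.011,-0.137]],"twist":[-0.008,-0.008,-0.008,-0.008,-0.008,-0.008,-0.008]}'
python3 -m inch '{"linear":[[0,0,-0.001],[0,0,-0.002],[0,0,-0.003],[0,0,-0.003]],"twist":[0,0,0,0]}'
```

```text
time_s: 9.4
ee_pos: [0.4638, -0.1995, 0.1611]
ee_rot: [[-0.952, 0.305, -0.002], [0.305, 0.952, 0.001], [0.002, 0.0, -1.0]]
ft_force: [0.7, 0.2, -4.1]
gripper_width: 0.0225
time_s: 10.1
ee_pos: [0.4643, -0.2077, 0.0247]
ee_rot: [[-0.951, 0.31, -0.002], [0.31, 0.951, 0.001], [0.002, 0.0, -1.0]]
ft_force: [-0.4, 0.6, -4.4]
gripper_width: 0.0228
time_s: 10.5
ee_pos: [0.4652, -0.2083, 0.0231]
ee_rot: [[-0.951, 0.31, 0.001], [0.31, 0.951, -0.0], [-0.001, -0.0, -1.0]]
ft_force: [-0.2, -0.3, -4.6]
gripper_width: 0.0224
```

```bash
python3 -m inch '{"linear":[[0,0,-0.001],[0,0,-0.001]],"twist":[0,0]}'
python3 -m inch '{"linear":[[0,0,-0.001],[0,0,-0.001]],"twist":[0,0]}'
```

```text
time_s: 10.7
ee_pos: [0.4652, -0.2083, 0.0229]
ee_rot: [[-0.951, 0.31, 0.001], [0.31, 0.951, -0.001], [-0.001, -0.0, -1.0]]
ft_force: [-8.0, 3.0, 13.0]
gripper_width: 0.0224
time_s: 10.9
ee_pos: [0.4651, -0.2083, 0.0227]
ee_rot: [[-0.951, 0.309, 0.0], [0.309, 0.951, -0.001], [-0.001, -0.001, -1.0]]
ft_force: [-15.6, 7.0, 29.8]
gripper_width: 0.0223
```

On the bench, pressing slightly. I ease off 1.5 mm and open.

```bash
python3 -m inch '{"linear":[[0,0,0.001],[0,0,0.001]],"twist":[0,0]}'
python3 -m inch '{"linear":[[0,0,0],[0,0,0],[0,0,0],[0,0,0],[0,0,0],[0,0,0],[0,0,0],[0,0,0]],"twist":[0,0,0,0,0,0,0,0]}' 0 60
```

```text
time_s: 11.1
ee_pos: [0.4653, -0.2083, 0.0228]
ee_rot: [[-0.951, 0.31, 0.001], [0.31, 0.951, -0.001], [-0.001, -0.0, -1.0]]
ft_force: [-7.3, 4.1, 15.0]
gripper_width: 0.0224
time_s: 11.9
ee_pos: [0.4651, -0.2082, 0.0218]
ee_rot: [[-0.951, 0.31, -0.0], [0.31, 0.951, -0.0], [-0.0, -0.0, -1.0]]
ft_force: [0.3, -0.4, 0.8]
gripper_width: 0.0851
```

```bash
python3 -m inch '{"linear":[[0,0,0.015],[0,0,0.05],[0,0,0.095],[0,0,0.14],[0,0.005,0.185],[0.001,0.025,0.22],[0.002,0.055,0.235],[0.004,0.09,0.24],[0.006,0.13,0.24],[0.008,0.17,0.24]],"twist":[0,0,0,0,0.02,0.06,0.1,0.15,0.2,0.25]}'
python3 -m inch '{"linear":[[0.002,0.045,0],[0.005,0.09,0],[0.009,0.135,0],[0.013,0.18,0],[0.016,0.22,0],[0.018,0.255,0],[0.02,0.28,0],[0.02,0.293,0],[0.02,0.297,0],[0.02,0.297,0]],"twist":[0.03,0.06,0.09,0.12,0.14,0.148,0.148,0.148,0.148,0.148]}'
python3 - <<'E'
from h import *
import pickle
s=observe();print(s['time_s'],s['ee_pos'],s['ee_rot'][:,1],s['q'])
ci=camera_info('wrist');im=get_image('wrist');pickle.dump(ci,open('w5.pkl','wb'));save(im,'w5.png')
save(get_image('scene'),'s5.png')
E
```

```text
time_s: 12.9
ee_pos: [0.4729, -0.0368, 0.262]
ee_rot: [[-0.998, 0.063, 0.001], [0.063, 0.998, -0.0], [-0.001, -0.0, -1.0]]
ft_force: [0.3, 0.2, 0.7]
gripper_width: 0.085
time_s: 13.9
ee_pos: [0.493, 0.2585, 0.2617]
ee_rot: [[-0.997, -0.083, -0.0], [-0.083, 0.997, -0.0], [0.0, -0.0, -1.0]]
ft_force: [-0.3, -0.8, 1.1]
gripper_width: 0.0857
13.9 [0.49299705 0.258494   0.26166421] [-8.32681095e-02  9.96527110e-01 -3.76209601e-04] [ 3.44683918e-01  1.04060671e-01  1.42869344e+00 -2.89605755e-04
  1.60921261e+00 -1.30948806e+00]
```

View pics/w5.png

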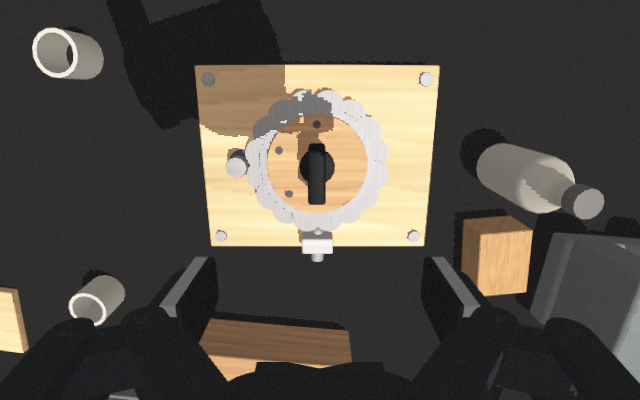

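View pics/s5.png

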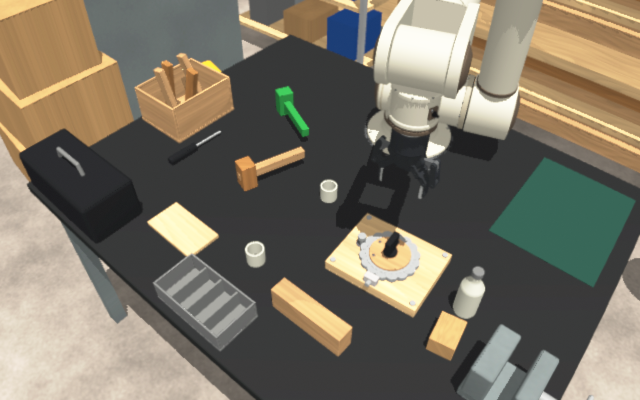

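The mallet is back in place (scene 245,172). In the wrist view the plate corners are (194,66), (439,65), (424,246) and (212,247), and the knob top is around (317,174).

Run:
```python
from h import *
import pickle
ci=pickle.load(open('w5.pkl','rb'))
P=unproj(ci,[(194.5,66),(439,65.5),(424.5,246),(212,247)],.03);print(P[:,:2],P.mean(0))
yv=P[1]-P[0]+P[2]-P[3];xv=P[3]-P[0]+P[2]-P[1];print(np.linalg.norm(yv)/2,np.linalg.norm(xv)/2,np.degrees([np.arctan2(xv[1],xv[0]),np.arctan2(-yv[0],yv[1])]))
im=cv2.imread('pics/w5.png');save(im[:,:,::-1],'w5k.png',(270,120,365,235),5)
K=unproj(ci,[(309,204),(325.5,204),(309,144),(325,144)],.106);print(K)
print(unproj(ci,[(318,164)],.05))
```

```text
[[0.40293244 0.12307323]
 [0.38188283 0.37052758]
 [0.58007511 0.38872069]
 [0.60222048 0.14075944]] [0.49177772 0.25577024 0.03      ]
0.248647548799107 0.1995481971652148 [5.1579342  4.98298257]
[[0.51556811 0.25063103 0.106     ]
 [0.51433315 0.26534823 0.106     ]
 [0.46206137 0.24660517 0.106     ]
 [0.46092578 0.26019489 0.106     ]]
[[0.48969208 0.25631164 0.05      ]]
```

View pics/w5k.png

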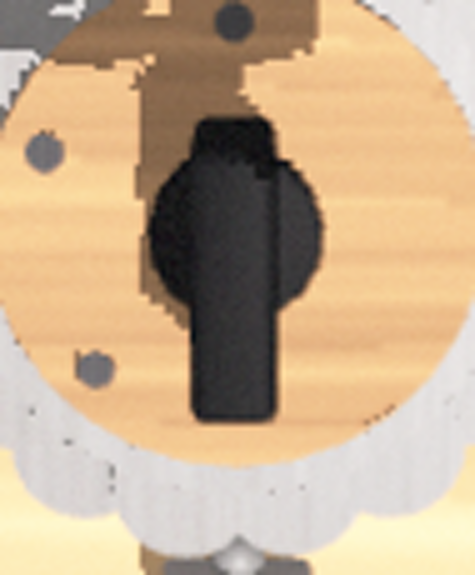

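The plate sizes from the wrist view match (0.2486 x 0.1995). Knob axis ≈ (0.492, 0.256), yaw 5.0°, and the tool yaw is 4.8°. I descend onto the knob.

```bash
python3 -m inch '{"linear":[[-0.001,-0.002,-0.02],[-0.001,-0.002,-0.055],[-0.001,-0.002,-0.095],[-0.001,-0.002,-0.13],[-0.001,-0.002,-0.16],[-0.001,-0.002,-0.18],[-0.001,-0.002,-0.191],[-0.001,-0.002,-0.195],[-0.001,-0.002,-0.195]],"twist":[0.004,0.004,0.004,0.004,0.004,0.004,0.004,0.004,0.004]}'
python3 -m inch '{"linear":[[0,0,0],[0,0,0],[0,0,0],[0,0,0],[0,0,0],[0,0,0],[0,0,0],[0,0,0],[0,0,0]],"twist":[0,0,0,0,0,0,0,0,0]}' 255 60
python3 - <<'E'
from h import *
s=observe();print(s['time_s'],s['ee_pos'],s['ft_force'],s['wrist_torque'],s['gripper_width'])
E
```

```text
time_s: 14.9
ee_pos: [0.4924, 0.2565, 0.0672]
ee_rot: [[-0.996, -0.087, 0.0], [-0.087, 0.996, 0.0], [-0.0, -0.0, -1.0]]
ft_force: [-0.4, 0.2, 0.2]
gripper_width: 0.0854
time_s: 15.8
ee_pos: [0.4922, 0.2559, 0.0672]
ee_rot: [[-0.996, -0.087, 0.0], [-0.087, 0.996, -0.002], [-0.0, -0.002, -1.0]]
ft_force: [-1.7, -12.2, 8.1]
gripper_width: 0.0157
15.8 [0.4921936  0.25589626 0.06719045] [ -1.72345172 -12.22147907   8.14718655] [-1.45441769  0.34775115 -0.12555046] 0.0156636944844717
```

The grip is good (15.7 mm). A side force of −12 N shows the axis lies slightly to −y, so I trim.

```bash
python3 -m inch '{"linear":[[0,-0.001,0],[0,-0.001,0]],"twist":[0,0]}'
```

```text
time_s: 16.0
ee_pos: [0.4922, 0.2558, 0.0672]
ee_rot: [[-0.996, -0.087, 0.001], [-0.087, 0.996, 0.0], [-0.001, 0.0, -1.0]]
ft_force: [-2.3, -2.0, 6.3]
gripper_width: 0.0153
```

Centred now. Turn the first click.

```bash
python3 -m inch '{"linear":[[0,0,0],[0,0,0],[0,0,0],[0,0,0],[0,0,0],[0,0,0]],"twist":[-0.08,-0.16,-0.24,-0.32,-0.389,-0.389]}'
python3 - <<'E'
from h import *
s=observe();y=s['ee_rot'][:,1];print(np.arctan2(-y[0],y[1]),s['ft_force'],s['wrist_torque'])
E
```

```text
time_s: 16.6
ee_pos: [0.4922, 0.2557, 0.0672]
ee_rot: [[-0.954, 0.3, 0.001], [0.3, 0.954, -0.0], [-0.001, -0.0, -1.0]]
ft_force: [-1.6, -3.9, 6.4]
gripper_width: 0.0153
-0.30453027012305234 [-1.64320489 -3.94148845  6.36529918] [-0.24435639  0.23408082 -0.18362175]
```

```bash
python3 -m inch '{"linear":[[0,0,0],[0,0,0],[0,0,0],[0,0,0],[0,0,0],[0,0,0]],"twist":[-0.08,-0.16,-0.24,-0.32,-0.393,-0.393]}'
python3 -m inch '{"linear":[[0,0,0],[0,0,0],[0,0,0],[0,0,0],[0,0,0],[0,0,0],[0,0,0]],"twist":[-0.08,-0.16,-0.24,-0.31,-0.36,-0.393,-0.393]}'
python3 - <<'E'
from h import *
s=observe();y=s['ee_rot'][:,1];print(np.arctan2(-y[0],y[1]),s['ft_force'],s['wrist_torque'],s['gripper_width'])
import pickle
pickle.dump(camera_info('wrist'),open('w6.pkl','wb'))
save(get_image('wrist'),'w6.png');b=get_image('scene');save(b,'s6.png',(310,150,470,310),4);save(b,'s6f.png')
E
```

```text
time_s: 17.2
ee_pos: [0.4922, 0.2557, 0.0672]
ee_rot: [[-0.766, 0.642, 0.0], [0.642, 0.766, -0.0], [-0.001, 0.0, -1.0]]
ft_force: [-1.4, -4.7, 6.2]
gripper_width: 0.015
time_s: 17.9
ee_pos: [0.4922, 0.2556, 0.0672]
ee_rot: [[-0.463, 0.886, 0.0], [0.886, 0.463, -0.0], [-0.001, 0.0, -1.0]]
ft_force: [-2.8, -3.4, 6.9]
gripper_width: 0.0155
-1.089122247173936 [-2.84788662 -3.40623719  6.87064553] [-0.49822221  0.16910406 -0.23520664] 0.01546277074818912
```

View pics/s6.png

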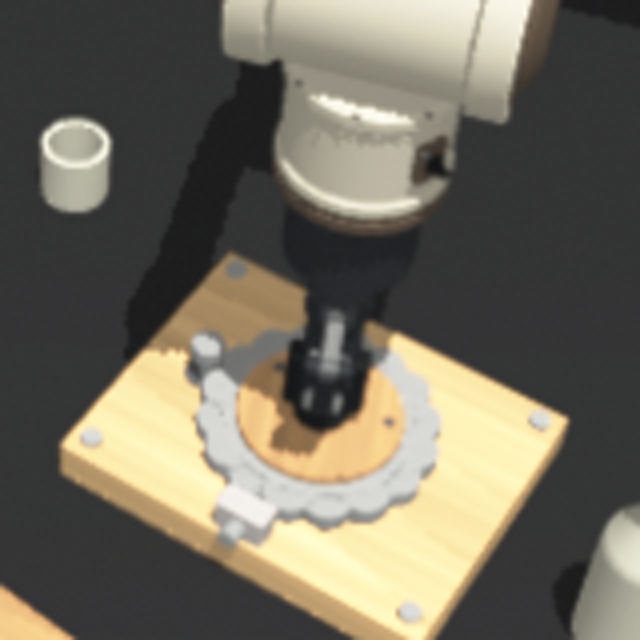

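View pics/w6.png

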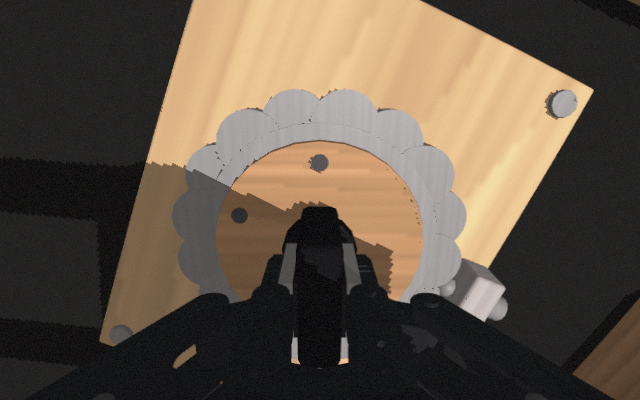

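View pics/s6f.png

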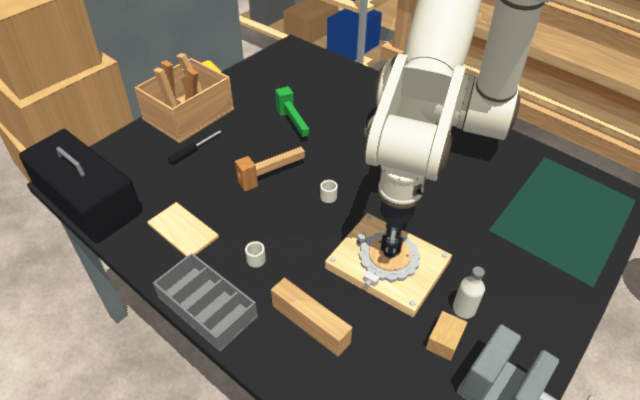

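Tool yaw moved −1.176 rad. The wrist view shows the bar straight between the pads and the blank's dots at (320,163) and (239,215). I measure the wheel's turn from those dots.

Run:
```python
from h import *
import pickle
a=pickle.load(open('w5.pkl','rb'));b=pickle.load(open('w6.pkl','rb'));c=np.array([.492,.2557,.05])
A=unproj(a,[(317,124),(279,150.5)],.05)-c;B=unproj(b,[(320,163),(239,215.5)],.05)-c
an=lambda v:np.arctan2(v[:,1],v[:,0])
print(np.linalg.norm(A,axis=1),np.linalg.norm(B,axis=1),(an(A)-an(B)+np.pi)%(2*np.pi)-np.pi)
d=A[1]-A[0];e=B[1]-B[0];print(np.arctan2(d[1],d[0])-np.arctan2(e[1],e[0]))
s=observe();print(s['time_s'],s['ft_force'],s['dq'])
```

```text
[0.04275639 0.04212985] [0.04144511 0.04254719] [1.17163111 1.15127736]
1.1919076772210806
18.0 [-2.7426556  -3.76785482  7.57727872] [ 0.00087511  0.00042387 -0.0005935   0.00113275  0.00071518 -0.00204414]
```

The wheel turned about 1.17 rad by the dots (third stop is 1.178). It is settled, gripped, and the side forces are small. I hand in.

Run:
```python
from bench import *
print(close_job())
```

```text
the job is handed in; nothing more can be done
None
```

The job is done and handed in at about 18 s. No verdict was reported, so this rests on my own checks.

- **Pin:** I pressed it down with the brown mallet's head. After lifting off, the pin head sat at the pixel row predicted for 60 mm, so it stayed down, and it still looked down in the last picture.
- **Mallet:** I lowered it to its original spot until it touched the bench, then eased off before opening. It was pressing with about 15 N when the fingers opened. The last picture shows it lying there, and the bystanders look unmoved by eye.
- **Knob:** I turned it clockwise three clicks and was still gripping it at hand-in with 60 N. The tool turned 1.176 rad. The dots on the blank gave 1.15 to 1.19 rad, so they scatter a little around the third stop at 1.178.
- **Forces:** No reading showed more than about 35 N at the wrist, the highest being when the mallet touched the bench. About 5 N of sideways force remained on the knob at the end.
- **Disagreement:** The cameras differed by 2–4 mm on the jig's position. I settled this with the wrist camera and by trimming out the sideways force after gripping the knob.

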